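Change over the deburring fixture

TASK

Change the fixture over: lift the jig plate straight up off its two dowels, keeping it level, lay it squarely on the rectangular cork pad and let go, and after that lay the round disc flat on the bared fixture, midway between the dowels. At any time put the round-ended link and the cross-shaped blank on the cork pads of their own outline, turned to match. Set everything down gently, do not drop it, and leave the angle grinder and the clamp where they are.

Things in the scene. Friction and masses are not known exactly. Their poses are not given: they have to be found in the camera images.
- jig_plate: Bare aluminium plate 120 (x) x 70 (y) x 8 mm with an upright black bar handle in the middle of its top: 50 long (x), 14 thick (y), rising 32 mm above the plate, so its top is 40 mm above the underside. Origin: centre of the underside. At the start it sits on the fixture, a close fit (about 1 mm) over its two 8 mm dowels through holes at x = +-45 mm. 0.23 kg. Half a turn makes no difference.
- fixture: Fixed dark steel base block 140 (x) x 90 (y) x 12 mm; origin: centre of its underside, on the table. Two upright brass dowels, 8 mm thick, stand at x = +-45 mm, y = 0 and rise 14 mm above its top (6 mm above the jig plate lying on it). In the middle of its top a flat dark round mark of 68 mm, hidden by the plate at first, shows where the disc goes.
- plate_pad: Fixed brown cork pad for the jig plate, plain rectangle 136 (x) x 86 (y) x 4 mm. Origin: centre of the underside, on the table; long side along x.
- disc: Round metal blank, 52 mm across, 15 mm thick, small dark dot in the middle; about 0.25 kg. Origin: centre of the underside. It goes on the fixture.
- link: Metal blank with round ends, 86 long (x) x 34 wide (y) x 15 mm, with a dark spot near each end; about 0.3 kg. Origin: centre of the underside. Half a turn makes no difference.
- cross: Plus-shaped metal blank with four equal arms along x and y, 60 mm from end to end, arms 24 mm wide, 15 mm thick; about 0.27 kg. Origin: centre of the underside. A quarter turn makes no difference.
- link_pad: Fixed brown cork pad for the link: round-ended, 102 (x) x 50 (y) x 4 mm. Origin: centre of the underside, on the table.
- cross_pad: Fixed brown cork pad for the cross: plus-shaped, 76 mm from end to end along x and y, arms 40 mm wide, 4 mm thick. Origin: centre of the underside, on the table.
- grinder: Bystander: red and black angle grinder, 300 long (x), up to 90 mm high, 1.9 kg, lying to the left of the work with its black tail towards it. Origin: table height, 20 mm inside the tail end; it reaches from x = -20 to +280 mm, its side handle (at x = 255 mm) out to y = -120 mm and its guard to y = +44 mm. Leave it alone.
- clamp: Bystander: steel bar clamp with a wooden handle lying to the right of the work with its handle towards it. Origin: table height, 20 mm inside the end of the handle; it reaches from x = -20 to +342 mm and y = -84 to +13 mm, 26 mm high, 0.9 kg. Leave it alone.

How it is judged:
By the outcome, as a careful person would: the job done as asked, in the order asked, and still so for the second after the job is handed in, with the robot touching nothing.
It also fails if it takes over 120 s, if anything falls off the work surface, if the arm or the gripper's body presses on something with over 40 N, if the wrist force passes 120 N, or if a joint passes its speed limit or range.

ROBOT

A 6-joint arm with a two-finger parallel gripper is mounted at the origin on the work surface. World frame = base frame: x ahead of the robot, y to its left, z up, the work surface at z = 0. Lengths are in m, angles in rad, forces in N, time in s.
With the tool pointing down it reaches from about 0.275 to 0.825 m from the base axis. Payload 5.2 kg.
Tool frame: the origin (TCP) lies on the centre line of the jaws, within the pads' length; the fingertips stand 8 mm ahead of it and the grasp point (between the pads) lies 11 mm behind it; z points along the fingers, y is the line along which they close (so a half turn about z gives the same grasp; the last joint's range is limited). The gripper opens to 93 mm and grips with 3 to 60 N. Pads are 15 mm wide; open, the fingers measure 128 mm over their backs; the gripper's body (75 mm by 188 mm) begins 65 mm behind the grasp point.
Start: joints at [-1.4, 0.259, 1.535, -0, 1.348, -0.203], TCP at [0.201, -0.512, 0.227] pointing down, gripper open.
Joint ranges: [-3.14, 3.14], [-0.91, 2.08], [0.19, 2.58], [-1.22, 4.36], [0.22, 2.71], [-3.12, 3.12]. Speed limits (rad/s): [2.57, 2.57, 3.14, 3.14, 3.14, 3.14].

INTERFACE

Orientations are given as a rotation vector (axis times angle).
In Python, from rig import monitor, optics, r gives the robot as it stands. The module is installed in compiled form; this text tells all that it offers.
- The arm moves only by the tool carry_out, never from a script. Its argument "targets" is a list of rows, each a list of 3 entries, a list of its own where there are three numbers: the shift along the tool's x, y, z in cm, then the turn, a rotation vector about the tool's x, y, z in rad, then the finger opening in cm, from 0 to 9.3. A call has 1 to 12 rows; each row is the pose to reach, as a shift and turn from the pose commanded when the call began, along the tool's axes at that moment; what a row does not reach only later rows make up. A row lasts 1/12 s, in which the tool goes at most 41.7 mm and 7.16 degrees, less where a joint would pass 70% of its speed; a pose out of reach is approached as far as the arm can. A call with a gripper value outside its range is refused whole. The fingers move at their own pace and stop on an object; the grip force is fixed at half the most. Time passes only in rows, so rows that repeat a pose let the fingers close. It gives the time, the measured TCP pose, the force, the opening and the grip force at its end, in the units of the state.
- monitor.sense(): the state, without advancing time (a new reading comes with each control period).
- optics.camera(name): name is "side" or "top" or "wrist"; returns a dict with "img" (384x512x3 uint8, red, green, blue), "K" (3x3 intrinsics, pixels), "rvec" (rotation vector, rad) and "tvec" (3), from world to camera coordinates, as OpenCV has them; the wrist camera has in their place "mount" (4x4, takes a point from camera to tool coordinates, whose origin is the TCP and whose axes are the flange's). Camera axes: x right, y down, z forward; pixel columns grow to the right and rows downward; lengths in m; the calibration is good to about 2 mm. The wrist camera is an equidistant fisheye: a pixel r from the principal point sees the ray r / f radians off the axis. A picture is of the moment at which its call begins: read the wrist's pose just before it. There is no depth.
- r.job_done(): hands the job in; it is judged then, once.
The state is a dict: "clock": time; "joints": joint angles; "joint_vel": joint speeds; "effort": joint torques, N m; "eef_pos": TCP position; "tcp_rot": TCP orientation; "ft_force": force on the tool from outside, world axes, zero at the start; "wrist_torque": the same for the moment, N m; "gripper_width": opening from 0.0 (shut) to 1.0 (fully open); "grasp_force": force on a finger pad.
Only numpy, scipy, OpenCV 4.12 (cv2) and the standard library are available. Lean on these libraries where they do the work, as an engineer would, in place of code of your own. Each camera call takes 0.05 s, during which the arm holds its last target. There are 200 camera calls.

## Working session

There is one attempt and no reset: what is moved stays moved. The work goes in short steps, Python scripts to look and compute and a tool call to move; the robot and the scene stay as the last step left them, time stands still between calls to the robot, and variables do not carry over. Pictures are saved under pics/ and viewed, at most 14 in all, crops included, and the job is handed in when it is done.

Besides the shell and the picture viewer there is one more tool, called after ">>>" as name(argument=value, ...) on one line, values as JSON. carry_out: Moves the arm, as the interface text tells. Its arguments: {"type":"object","properties":{"targets":{"type":"array"}},"required":["targets"]}

```bash
mkdir -p pics; ls; cat > h.py <<'E'
import numpy as np, cv2
from rig import monitor, optics, r
def snap(n,f):
    c=optics.camera(n); cv2.imwrite(f'pics/{f}.png',c['img'][...,::-1]); np.save(f'pics/{f}.npy',c,allow_pickle=True); return c
def ray(c,u,v,z):
    R=cv2.Rodrigues(np.array(c['rvec'],float))[0]; t=np.array(c['tvec'],float).ravel()
    d=R.T@(np.linalg.inv(c['K'])@[u,v,1]); o=-R.T@t
    return o+d*(z-o[2])/d[2]
def proj(c,p):
    return cv2.projectPoints(np.array(p,float).reshape(-1,3),np.array(c['rvec'],float),np.array(c['tvec'],float),c['K'],None)[0][:,0]
E
python3 - <<'E'
from h import *
print(monitor.sense())
for n in('top','side','wrist'):
    c=snap(n,n+'0'); print(n,{k:np.round(v,4).tolist() for k,v in c.items() if k!='img'})
c=np.load('pics/top0.npy',allow_pickle=True).item()
cv2.imwrite('pics/top0b.png',cv2.resize(c['img'][...,::-1],(800,600),interpolation=cv2.INTER_CUBIC))
E
```

```text
pics
{'clock': 0.0, 'joints': array([-1.39981197e+00,  2.59339187e-01,  1.53609469e+00, -1.74048637e-05,
        1.34801972e+00, -2.02790213e-01]), 'joint_vel': array([-5.08947400e-04, -1.39968951e-03,  7.46116835e-05,  1.75282336e-03,
        1.04038529e-03, -5.23554472e-04]), 'effort': array([ 2.75919292e-04, -4.37300777e+01, -2.83999515e+01,  7.21377251e-02,
        4.15254675e-02, -1.35936025e-04]), 'eef_pos': array([ 0.20074824, -0.51146473,  0.22581511]), 'tcp_rot': array([-3.08505947e+00, -5.83372136e-01, -1.98183209e-05]), 'ft_force': array([-0.31285662, -0.08742189,  0.20232336]), 'wrist_torque': array([0.00633846, 0.02583215, 0.02468142]), 'grasp_force': 0.0, 'gripper_width': 1.0014140840473766}
top {'K': [[380.6258, 0.0, 252.5139], [0.0, 380.6258, 194.1914], [0.0, 0.0, 1.0]], 'rvec': [2.1271, -2.1348, 0.1452], 'tvec': [0.0135, 0.5356, 0.9045]}
side {'K': [[395.3938, 0.0, 255.8211], [0.0, 395.3938, 190.7871], [0.0, 0.0, 1.0]], 'rvec': [0.3841, -2.7307, 1.274], 'tvec': [0.5189, 0.13, 0.9119]}
wrist {'K': [[297.3186, 0.0, 254.8434], [0.0, 297.3186, 192.6663], [0.0, 0.0, 1.0]], 'mount': [[-0.0006, -0.9577, -0.2877, 0.0814], [1.0, -0.0005, -0.0003, 0.0006], [0.0002, -0.2877, 0.9577, -0.1578], [0.0, 0.0, 0.0, 1.0]]}
```

View pics/top0b.png

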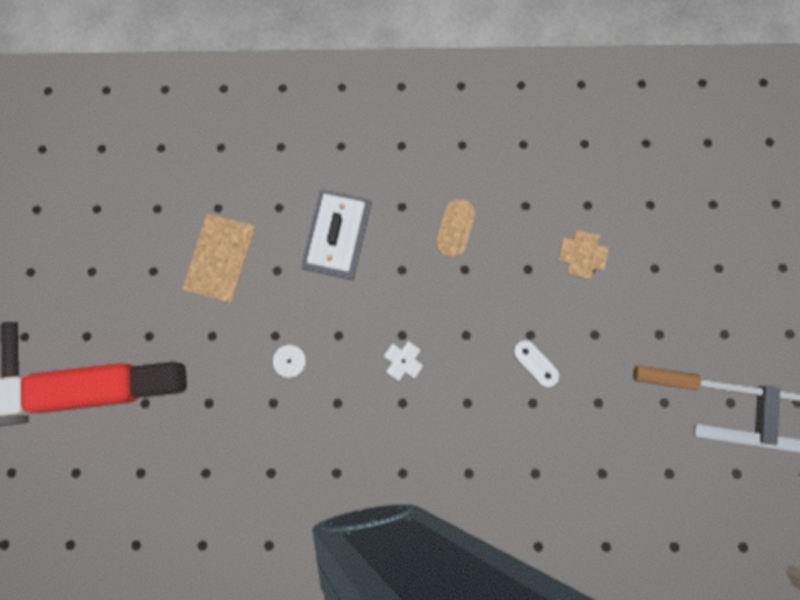

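The top view shows everything in (800x600 px): rectangular pad at (218,258), fixture with plate at (337,234), link pad at (456,228), cross pad at (584,254), disc at (289,361), cross at (403,361) and link at (537,364). The grinder is on the left and the clamp on the right. I'll fit each known outline to its rectified mask.

```bash
cat > fit.py <<'E'
from h import *
from scipy.optimize import minimize
def stad(L,W):
    a=np.linspace(-np.pi/2,np.pi/2,30); d=(L-W)/2
    e=np.c_[d+W/2*np.cos(a),W/2*np.sin(a)]; return np.r_[e,-e]
def plus(L,w):
    l,w=L/2,w/2; return np.array([[l,-w],[l,w],[w,w],[w,l],[-w,l],[-w,w],[-l,w],[-l,-w],[-w,-w],[-w,-l],[w,-l],[w,-w]])
def rect(a,b): return np.array([[a,b],[-a,b],[-a,-b],[a,-b]])/2
def circ(D): a=np.linspace(0,2*np.pi,60); return D/2*np.c_[np.cos(a),np.sin(a)]
M=dict(plate_pad=(rect(136,86),.004,'c',180),jig_plate=(rect(120,70),.020,'w',180),link_pad=(stad(102,50),.004,'c',180),
 cross_pad=(plus(76,40),.004,'c',90),disc=(circ(52),.015,'w',1),cross=(plus(60,24),.015,'w',90),link=(stad(86,34),.015,'w',180))
def fit(c,name,u,v,z=None):
    poly,z0,kind,per=M[name]; z=z0 if z is None else z; poly=poly/1000
    im=c['img']; hsv=cv2.cvtColor(im,cv2.COLOR_RGB2HSV)
    m=((hsv[...,1]>75)&(hsv[...,0]<25)&(hsv[...,2]>110)) if kind=='c' else ((hsv[...,2]>165)&(hsv[...,1]<40))
    m=cv2.morphologyEx(m.astype(np.uint8),cv2.MORPH_CLOSE,np.ones((3,3)))
    n,lab,st,ce=cv2.connectedComponentsWithStats(m)
    k=1+np.argmin(np.hypot(*(ce[1:]-[u,v]).T)+1e3*(st[1:,4]<80))
    b=(lab==k).astype(np.uint8); cs,_=cv2.findContours(b,0,2); b[:]=0; cv2.drawContours(b,cs,-1,1,-1)
    S=8; x0,y0,w,h=st[k,:4]; x0-=12;y0-=12;w+=24;h+=24
    B=cv2.resize(b[y0:y0+h,x0:x0+w].astype(np.float32),(w*S,h*S),interpolation=cv2.INTER_LINEAR); B=cv2.GaussianBlur(B,(0,0),4)
    c0=ray(c,*ce[k],z)
    def cost(p):
        R=np.array([[np.cos(p[2]),-np.sin(p[2])],[np.sin(p[2]),np.cos(p[2])]])
        q=poly*1@R.T+c0[:2]+p[:2]*.01
        px=(proj(c,np.c_[q,np.full(len(q),z)])-[x0,y0]+.5)*S-.5
        T=np.zeros_like(B); cv2.fillPoly(T,[np.round(px*16).astype(np.int32)],1.,shift=4)
        return np.abs(cv2.GaussianBlur(T,(0,0),4)-B).sum()/B.sum()
    best=min((minimize(cost,[0,0,a],method='Nelder-Mead',options=dict(initial_simplex=np.array([[0,0,a],[.3,0,a],[0,.3,a],[0,0,a+.2]]))) for a in (np.arange(0,np.pi,np.pi/6) if per>1 else [0])),key=lambda r:r.fun)
    a=np.degrees(best.x[2])%per
    return c0[:2]+best.x[:2]*.01,a,best.fun,st[k,4]
E
python3 - <<'E'
from fit import *
c=np.load('pics/top0.npy',allow_pickle=True).item(); s=512/800
for n,u,v in [('plate_pad',218,258),('jig_plate',337,234),('link_pad',456,228),('cross_pad',584,254),('disc',289,361),('cross',403,361),('link',537,364)]:
    p,a,f,ar=fit(c,n,u*s,v*s); print(n,p.round(4),round(a,1),'cost',round(f,3),ar,'reach',np.hypot(*p).round(3))
E
```

```text
plate_pad [0.6225 0.3092] 164.8 cost 0.023 1614 reach 0.695
jig_plate [0.6611 0.1105] 167.6 cost 0.036 1109 reach 0.67
link_pad [ 0.6712 -0.0899] 163.4 cost 0.047 614 reach 0.677
cross_pad [ 0.6235 -0.3017] 76.6 cost 0.045 635 reach 0.693
disc [0.4476 0.1837] 0.9 cost 0.058 353 reach 0.484
cross [ 0.4473 -0.0006] 54.5 cost 0.111 415 reach 0.447
link [ 0.442  -0.2148] 41.8 cost 0.067 446 reach 0.491
```

```bash
cat >> h.py <<'E'
from scipy.spatial.transform import Rotation as Ro
def wsnap(f):
    s=monitor.sense(); c=snap('wrist',f)
    T=np.eye(4); T[:3,:3]=Ro.from_rotvec(s['tcp_rot']).as_matrix(); T[:3,3]=s['eef_pos']
    W=np.linalg.inv(T@c['mount']); c['rvec']=cv2.Rodrigues(W[:3,:3])[0]; c['tvec']=W[:3,3]; c['fish']=1; return c
_p,_r=proj,ray
def proj(c,p):
    if 'fish' not in c: return _p(c,p)
    return cv2.fisheye.projectPoints(np.array(p,float).reshape(-1,1,3),np.array(c['rvec'],float),np.array(c['tvec'],float).reshape(3,1),c['K'],np.zeros(4))[0][:,0]
def ray(c,u,v,z):
    if 'fish' in c:
        n=cv2.fisheye.undistortPoints(np.array([[[u,v]]],float),c['K'],np.zeros(4))[0,0]; u,v=(c['K']@[*n,1])[:2]
    return _r(c,u,v,z)
def goal(x,y,z,yaw,tag=''):
    s=monitor.sense(); R=Ro.from_rotvec(s['tcp_rot']); a=np.radians(yaw)
    G=Ro.from_matrix(np.array([[np.cos(a),np.sin(a),0],[np.sin(a),-np.cos(a),0],[0,0,-1]]))
    d=R.inv().apply(np.array([x,y,z])-s['eef_pos'])*100
    print(tag,'shift cm',d.round(2),'turn',(R.inv()*G).as_rotvec().round(4),'| clock',round(s['clock'],2),'yaw now',np.degrees(np.arctan2(R.as_matrix()[1,0],R.as_matrix()[0,0])).round(2),'pos',s['eef_pos'].round(4),'w',round(s['gripper_width'],3))
E
python3 - <<'E'
from h import *
c=np.load('pics/top0.npy',allow_pickle=True).item()
print('tail',ray(c,186*.64,378*.64,.05),'clamp end',ray(c,633*.64,374*.64,.02))
goal(.661,.1105,.2,-12.4)
E
```

```text
tail [0.41843205 0.33671518 0.05      ] clamp end [ 0.42380177 -0.36604167  0.02      ]
 shift cm [ 65.56 -41.11   2.68] turn [-1.400e-03  1.000e-04  5.902e-01] | clock 0.15 yaw now 21.42 pos [ 0.2008 -0.5116  0.226 ] w 1.003
```

>>> carry_out(targets=[[[65.6,-41.1,2.7],[0,0,0.59],5],[[65.6,-41.1,2.7],[0,0,0.59],5],[[65.6,-41.1,2.7],[0,0,0.59],5],[[65.6,-41.1,2.7],[0,0,0.59],5],[[65.6,-41.1,2.7],[0,0,0.59],5],[[65.6,-41.1,2.7],[0,0,0.59],5],[[65.6,-41.1,2.7],[0,0,0.59],5],[[65.6,-41.1,2.7],[0,0,0.59],5],[[65.6,-41.1,2.7],[0,0,0.59],5],[[65.6,-41.1,2.7],[0,0,0.59],5],[[65.6,-41.1,2.7],[0,0,0.59],5],[[65.6,-41.1,2.7],[0,0,0.59],5]])

```text
clock: 1.15
eef_pos: [0.4937, -0.1157, 0.2094]
tcp_rot: [3.123, -0.339, -0.0]
ft_force: [0.1, -0.9, 0.5]
gripper_width: 0.536
grasp_force: 0.0
```

```bash
python3 - <<'E'
from h import *
goal(.661,.1105,.2,-12.4)
E
```

```text
shift cm [ 11.49 -25.68   0.94] turn [0.0001 0.     0.0002] | clock 1.15 yaw now -12.39 pos [ 0.4937 -0.1157  0.2094] w 0.536
```

>>> carry_out(targets=[[[11.5,-25.7,0.9],[0,0,0],5],[[11.5,-25.7,0.9],[0,0,0],5],[[11.5,-25.7,0.9],[0,0,0],5],[[11.5,-25.7,0.9],[0,0,0],5],[[11.5,-25.7,0.9],[0,0,0],5],[[11.5,-25.7,0.9],[0,0,0],5],[[11.5,-25.7,0.9],[0,0,0],5],[[11.5,-25.7,0.9],[0,0,0],5],[[11.5,-25.7,0.9],[0,0,0],5],[[11.5,-25.7,0.9],[0,0,0],5],[[11.5,-25.7,0.9],[0,0,0],5]])

```text
clock: 2.07
eef_pos: [0.6598, 0.1075, 0.2005]
tcp_rot: [3.123, -0.341, -0.001]
ft_force: [0.4, 0.2, -0.1]
gripper_width: 0.533
grasp_force: 0.0
```

```bash
python3 - <<'E'
from fit import *
goal(.661,.1105,.2,-12.4)
c=wsnap('w1')
q=c['img'].copy()[...,::-1].copy()
for p in proj(c,[[.661,.1105,.02],[.6225,.3092,.004],[.6712,-.0899,.004]]): cv2.circle(q,tuple(int(v) for v in p),3,(255,0,255),1); print(p)
cv2.imwrite('pics/w1b.png',cv2.resize(q,(800,600)))
E
```

```text
shift cm [ 0.05 -0.32  0.05] turn [ 0.0006  0.0007 -0.0009] | clock 2.07 yaw now -12.45 pos [0.6598 0.1075 0.2005] w 0.533
[252.20576425 175.65599518]
[120.22804014 230.20986633]
[402.08426901 134.22689536]
```

View pics/w1b.png

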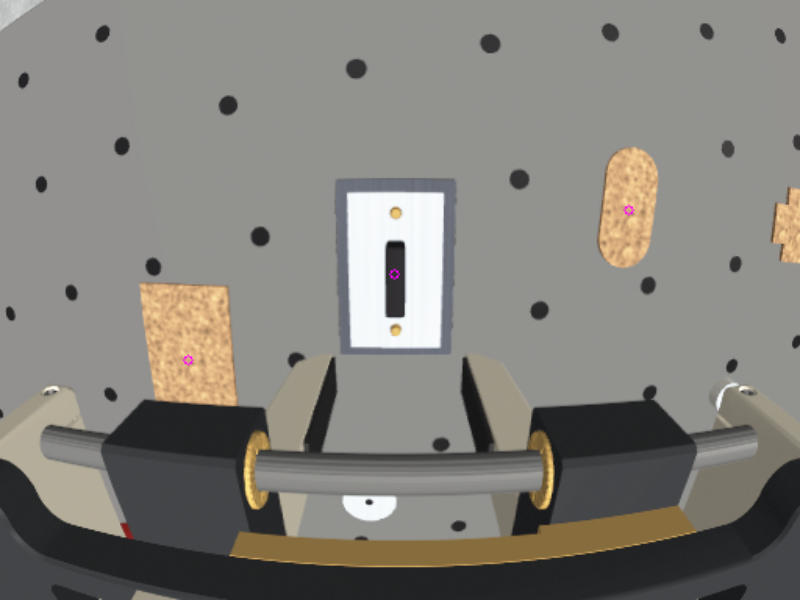

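The wrist view shows the plate at (395,270), its handle and both dowels. The link pad is at (628,208) and the plate pad is partly hidden by the gripper. The predicted centres match, so I'll refine them from here.

```bash
python3 - <<'E'
from fit import *
s=monitor.sense(); c=wsnap('w2')
for n,u,v in [('jig_plate',252,176),('link_pad',402,134)]:
    p,a,f,ar=fit(c,n,u,v); print(n,p.round(4),round(a,2),'cost',round(f,3))
    if n=='jig_plate': P=p;A=a
# dowels z=.026: pixel in 800 pic (396,212.5),(395.5,330)
for u,v in [(396,212.5),(395.5,330)]: print('dowel',ray(c,u*.64,v*.64,.026).round(4))
goal(*P,.10,A-180)
E
```

```text
jig_plate [0.663  0.1095] 167.33 cost 0.028
link_pad [ 0.6733 -0.0903] 164.26 cost 0.025
dowel [0.7068 0.0986 0.026 ]
dowel [0.6198 0.1184 0.026 ]
 shift cm [ 0.24 -0.29 10.1 ] turn [ 0.0002 -0.0001  0.0031] | clock 2.17 yaw now -12.49 pos [0.66   0.1072 0.201 ] w 0.538
```

>>> carry_out(targets=[[[0.24,-0.25,3],[0,0,0.003],5],[[0.24,-0.25,6],[0,0,0.003],5],[[0.24,-0.25,9],[0,0,0.003],5],[[0.24,-0.25,10.1],[0,0,0.003],4],[[0.24,-0.25,10.1],[0,0,0.003],4],[[0.24,-0.25,10.1],[0,0,0.003],4]])

```text
clock: 2.67
eef_pos: [0.6634, 0.1099, 0.1002]
tcp_rot: [3.123, -0.345, -0.0]
ft_force: [0.6, 0.3, 1.6]
gripper_width: 0.439
grasp_force: 0.0
```

```bash
python3 - <<'E'
from fit import *
c=wsnap('w3'); goal(.663,.1092,.035,-12.7)
p,a,f,ar=fit(c,'jig_plate',252,190); print(p.round(4),round(a,2),'cost',round(f,3),ar)
q=c['img'].copy()[...,::-1].copy()
px=proj(c,[[.663,.1092,.052]])[0];print(px)
cv2.imwrite('pics/w3b.png',cv2.resize(q[90:330,100:420],(800,600)))
E
```

```text
shift cm [-0.14  0.12  6.65] turn [-0.0006 -0.0026  0.0018] | clock 2.72 yaw now -12.6 pos [0.6644 0.1101 0.1015] w 0.436
[0.6628 0.1095] 167.4 cost 0.059 9065
[256.18713112 218.25253853]
```

View pics/w3b.png

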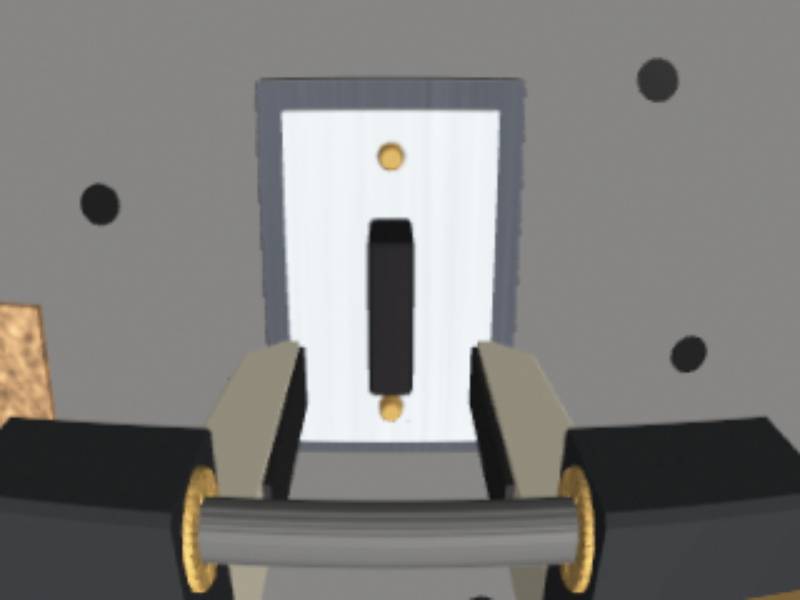

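The close view shows the handle at (391,310) between the jaws, whose centre is at about (388). That is about 1 mm off, which agrees with the fit.

>>> carry_out(targets=[[[-0.14,0.11,1.5],[-0.0006,-0.0026,0.002],4],[[-0.14,0.11,3],[-0.0006,-0.0026,0.002],4],[[-0.14,0.11,4.5],[-0.0006,-0.0026,0.002],4],[[-0.14,0.11,6],[-0.0006,-0.0026,0.002],4],[[-0.14,0.11,6.6],[-0.0006,-0.0026,0.002],4],[[-0.14,0.11,6.6],[-0.0006,-0.0026,0.002],4],[[-0.14,0.11,6.6],[-0.0006,-0.0026,0.002],4]])

```text
clock: 3.3
eef_pos: [0.6628, 0.1097, 0.0352]
tcp_rot: [3.122, -0.347, -0.001]
ft_force: [-0.2, 0.3, -0.1]
gripper_width: 0.429
grasp_force: 0.0
```

```bash
python3 - <<'E'
from h import *
goal(.6629,.1093,.035,-12.65)
E
```

```text
shift cm [0.02 0.04 0.02] turn [ 0.0001  0.0004 -0.0005] | clock 3.3 yaw now -12.68 pos [0.6628 0.1097 0.0352] w 0.429
```

>>> carry_out(targets=[[[0,0.03,0],[0,0,0],3],[[0,0.03,0],[0,0,0],2],[[0,0.03,0],[0,0,0],1.6],[[0,0.03,0],[0,0,0],1.3],[[0,0.03,0],[0,0,0],0.8],[[0,0.03,0],[0,0,0],0.5],[[0,0.03,0],[0,0,0],0.5],[[0,0.03,0],[0,0,0],0.5]])

```text
clock: 3.97
eef_pos: [0.6619, 0.1095, 0.0341]
tcp_rot: [3.122, -0.347, -0.003]
ft_force: [-1.1, -0.1, 4.3]
gripper_width: 0.148
grasp_force: 30.0
```

```bash
python3 - <<'E'
from h import *
goal(.6629,.1093,.035,-12.65); s=monitor.sense(); print(s['ft_force'],s['wrist_torque'],s['grasp_force'])
E
```

```text
shift cm [ 0.1  -0.   -0.09] turn [ 0.0005  0.0018 -0.0004] | clock 3.97 yaw now -12.67 pos [0.6619 0.1095 0.0341] w 0.148
[-1.0977998  -0.12221658  4.25229934] [0.02509975 0.1593188  0.05742646] 30.000447928905487
```

Gripped at 30 N with little side force. Lifting slowly, straight up.

>>> carry_out(targets=[[[0,0,-0.2],[0,0,0],0.5],[[0,0,-0.5],[0,0,0],0.5],[[0,0,-0.8],[0,0,0],0.5],[[0,0,-1.1],[0,0,0],0.5],[[0,0,-1.4],[0,0,0],0.5],[[0,0,-1.7],[0,0,0],0.5],[[0,0,-2],[0,0,0],0.5],[[0,0,-2.5],[0,0,0],0.5],[[0,0,-4],[0,0,0],0.5],[[0,0,-6],[0,0,0],0.5],[[0,0,-8],[0,0,0],0.5],[[0,0,-8],[0,0,0],0.5]])

```text
clock: 4.97
eef_pos: [0.6647, 0.1096, 0.1186]
tcp_rot: [-3.122, 0.347, -0.009]
ft_force: [1.9, 0.2, -1.1]
gripper_width: 0.15
grasp_force: 30.0
```

```bash
python3 - <<'E'
from h import *
s=monitor.sense(); print(s['ft_force'],s['wrist_torque'],s['grasp_force'])
goal(.6225,.3092,.14,-15.2)
c=wsnap('w4'); px=proj(c,[[.6225,.3092,.004]])[0]; print(px)
d=snap('side','side1')
cv2.imwrite('pics/cmb.png',np.vstack([cv2.resize(c['img'][...,::-1],(400,300)),cv2.resize(d['img'][...,::-1],(400,300))]))
E
```

```text
[ 1.85634354  0.18930694 -1.06072931] [ 0.00137321 -0.06841498 -0.0136723 ] 29.99901384115219
 shift cm [ -8.48 -18.55  -2.16] turn [-0.0013 -0.0053  0.0442] | clock 4.97 yaw now -12.67 pos [0.6647 0.1096 0.1186] w 0.15
[ 97.09404826 262.36953981]
```

View pics/cmb.png

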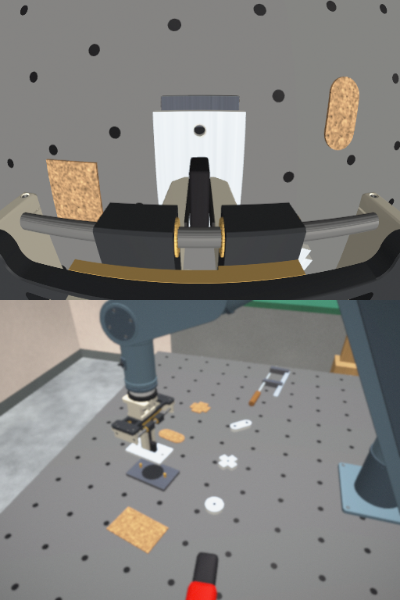

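The plate is off and level, and the fixture mark is bare in the side view. The wrist camera agrees with the arm, and it puts things about +2 mm in x and -1 mm in y from the top view.

>>> carry_out(targets=[[[-1,-2,-1],[0,0,0.01],0.5],[[-2.5,-5,-2],[0,0,0.02],0.5],[[-4,-8.5,-2],[0,0,0.03],0.5],[[-5.5,-12,-2],[0,0,0.044],0.5],[[-7,-15.5,-2],[0,0,0.044],0.5],[[-8,-17.5,-2],[0,0,0.044],0.5],[[-8.3,-18.4,-2],[0,0,0.044],0.5],[[-8.3,-18.5,-2],[0,0,0.044],0.5],[[-8.3,-18.5,-2],[0,0,0.044],0.5],[[-8.3,-18.5,-2],[0,0,0.044],0.5]])

```text
clock: 5.9
eef_pos: [0.6218, 0.3065, 0.1328]
tcp_rot: [3.112, -0.417, -0.006]
ft_force: [-0.2, 0.1, -3.1]
gripper_width: 0.149
grasp_force: 30.0
```

```bash
python3 - <<'E'
from fit import *
goal(.6244,.3085,.14,-15.2)
c=wsnap('w5'); q=c['img'][...,::-1].copy()
a=np.radians(-15.2); X=np.array([np.cos(a),np.sin(a)]);Y=np.array([-np.sin(a),np.cos(a)])
P=[[*(np.array([.6244,.3085])+i*.068*X+j*.043*Y),.004] for i,j in [(1,1),(1,-1),(-1,-1),(-1,1)]]
px=proj(c,P); print(px.round(1))
for p in px: cv2.circle(q,tuple(int(v) for v in p),3,(255,0,255),1)
cv2.imwrite('pics/w5b.png',cv2.resize(q,(800,600)))
E
```

```text
shift cm [ 0.2  -0.26 -0.72] turn [ 0.0022  0.0033 -0.001 ] | clock 5.9 yaw now -15.26 pos [0.6218 0.3065 0.1328] w 0.149
[[207.3 118.1]
 [296.8 117.8]
 [292.2 246.4]
 [213.  246.5]]
```

View pics/w5b.png

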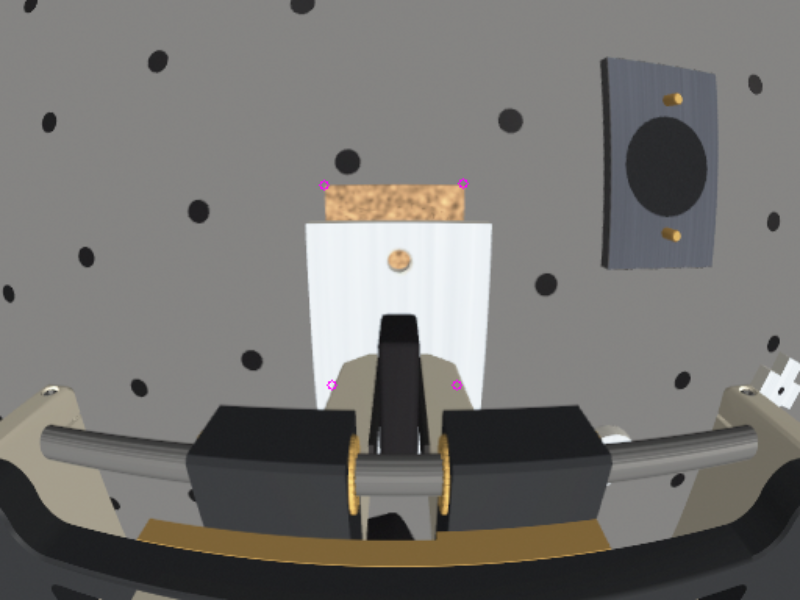

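The pad's far corners at (325,185) and (464,184) are within a pixel of the prediction. The plate's far corners at (305,223) and (491,223) give me its pose in the grip.

```bash
python3 - <<'E'
from h import *
s=monitor.sense(); c=dict(np.load('pics/w5.npy',allow_pickle=True).item())
T=np.eye(4); T[:3,:3]=Ro.from_rotvec(s['tcp_rot']).as_matrix(); T[:3,3]=s['eef_pos']
W=np.linalg.inv(T@c['mount']); c['rvec']=cv2.Rodrigues(W[:3,:3])[0]; c['tvec']=W[:3,3]; c['fish']=1
z=s['eef_pos'][2]-.0226+.008
a,b=ray(c,305.5*.64,223.5*.64,z),ray(c,491.5*.64,223.5*.64,z); print(np.linalg.norm(a-b))
d=(a-b)/np.linalg.norm(a-b); n=np.array([d[1],-d[0],0]); ctr=(a+b)/2-.06*n
print('plate yaw',np.degrees(np.arctan2(n[1],n[0])),'ctr',ctr.round(4),'tcp',s['eef_pos'].round(4), 'off tool',(T[:3,:3].T@(ctr-s['eef_pos'])*100).round(2))
goal(.6244,.3082,.06,-15.2)
E
```

```text
0.07008708697731805
plate yaw -15.341555729009707 ctr [0.6222 0.3064 0.1185] tcp [0.622  0.3063 0.1331] off tool [ 0.03 -0.02  1.46]
 shift cm [ 0.2  -0.26  7.3 ] turn [ 0.0018  0.0031 -0.0017] | clock 5.95 yaw now -15.3 pos [0.622  0.3063 0.1331] w 0.146
```

>>> carry_out(targets=[[[0.1,-0.15,1.5],[0.002,0.003,0],0.5],[[0.2,-0.26,3],[0.002,0.003,0],0.5],[[0.2,-0.26,4.5],[0.002,0.003,0],0.5],[[0.2,-0.26,6],[0.002,0.003,0],0.5],[[0.2,-0.26,7.3],[0.002,0.003,0],0.5],[[0.2,-0.26,8],[0.002,0.003,0],0.5],[[0.2,-0.26,8.5],[0.002,0.003,0],0.5],[[0.2,-0.26,9],[0.002,0.003,0],0.5],[[0.2,-0.26,9.2],[0.002,0.003,0],0.5],[[0.2,-0.26,9.2],[0.002,0.003,0],0.5],[[0.2,-0.26,9.2],[0.002,0.003,0],0.5]])

```text
clock: 6.87
eef_pos: [0.6243, 0.3103, 0.0423]
tcp_rot: [-3.112, 0.415, -0.002]
ft_force: [0.9, -0.5, -2.4]
gripper_width: 0.148
grasp_force: 30.0
```

```bash
python3 - <<'E'
from h import *
goal(.6244,.3082,.0267,-15.2); print(monitor.sense()['ft_force'])
E
```

```text
shift cm [0.07 0.21 1.55] turn [-0.0018 -0.0013  0.0002] | clock 6.87 yaw now -15.19 pos [0.6243 0.3103 0.0423] w 0.148
[ 0.88211633 -0.47179502 -2.41662835]
```

>>> carry_out(targets=[[[0.05,0.15,0.3],[0,0,0],0.5],[[0.05,0.18,0.6],[0,0,0],0.5],[[0.05,0.18,0.8],[0,0,0],0.5],[[0.05,0.18,1],[0,0,0],0.5],[[0.05,0.18,1],[0,0,0],0.5],[[0.05,0.18,1],[0,0,0],0.5]])

```text
clock: 7.37
eef_pos: [0.6238, 0.3083, 0.0314]
tcp_rot: [-3.113, 0.415, -0.0]
ft_force: [1.4, -0.2, -1.7]
gripper_width: 0.151
grasp_force: 30.0
```

```bash
python3 - <<'E'
from h import *
goal(.6244,.3082,.0267,-15.2); print(monitor.sense()['ft_force'])
c=wsnap('w6'); q=c['img'][...,::-1]
cv2.imwrite('pics/w6b.png',cv2.resize(q[90:330,100:420],(800,600)))
goal(.6244,.3082,.0267,-15.2)
E
```

```text
shift cm [ 0.06 -0.    0.47] turn [-0.0011 -0.0001  0.0001] | clock 7.37 yaw now -15.19 pos [0.6238 0.3083 0.0314] w 0.151
[ 1.35872901 -0.1954212  -1.69226819]
 shift cm [0.05 0.01 0.49] turn [-0.0012 -0.0003  0.0002] | clock 7.42 yaw now -15.19 pos [0.6239 0.3084 0.0316] w 0.147
```

View pics/w6b.png

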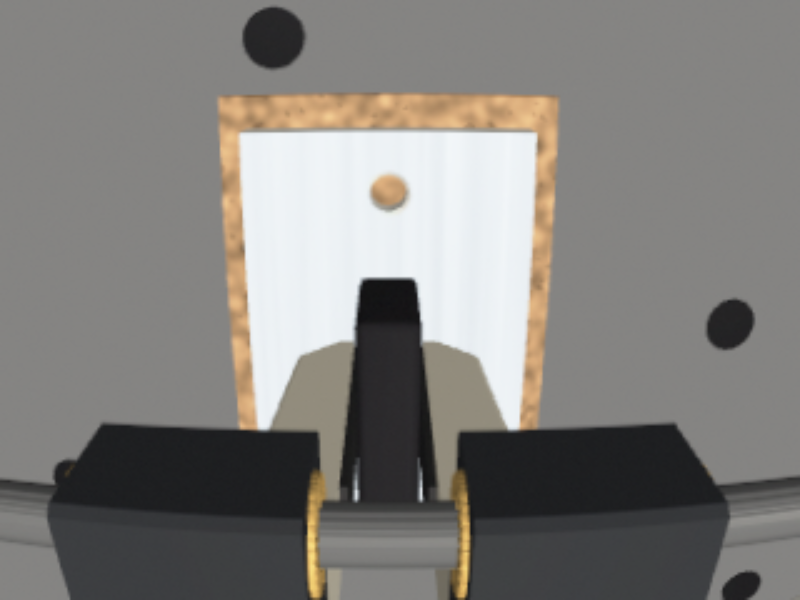

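The plate sits centred over the pad, with side margins of 20 and 21 px at the far edge. Lowering the last 5 mm slowly.

>>> carry_out(targets=[[[0.04,0,0.1],[0,0,0],0.5],[[0.04,0,0.2],[0,0,0],0.5],[[0.04,0,0.3],[0,0,0],0.5],[[0.04,0,0.36],[0,0,0],0.5],[[0.04,0,0.42],[0,0,0],0.5],[[0.04,0,0.46],[0,0,0],0.5],[[0.04,0,0.46],[0,0,0],0.5]])

```text
clock: 8.0
eef_pos: [0.6242, 0.3082, 0.0269]
tcp_rot: [-3.113, 0.415, -0.001]
ft_force: [0.1, -0.6, -1.7]
gripper_width: 0.148
grasp_force: 30.0
```

```bash
python3 - <<'E'
from h import *
goal(.6244,.3082,.0267,-15.2); print(monitor.sense()['ft_force'])
E
```

```text
shift cm [ 0.02 -0.    0.02] turn [-0.0012 -0.0002  0.0001] | clock 8.0 yaw now -15.2 pos [0.6242 0.3082 0.0269] w 0.148
[ 0.05740317 -0.56209648 -1.66313105]
```

>>> carry_out(targets=[[[0,0,0.04],[0,0,0],0.5],[[0,0,0.07],[0,0,0],0.5],[[0,0,0.07],[0,0,0],0.5],[[0,0,0.07],[0,0,0],0.5]])

```text
clock: 8.33
eef_pos: [0.6243, 0.3082, 0.0263]
tcp_rot: [-3.113, 0.415, -0.001]
ft_force: [-0.2, 0.6, -2.4]
gripper_width: 0.147
grasp_force: 30.0
```

>>> carry_out(targets=[[[0,0,0.04],[0,0,0],0.5],[[0,0,0.08],[0,0,0],0.5],[[0,0,0.1],[0,0,0],0.5],[[0,0,0.1],[0,0,0],0.5],[[0,0,0.1],[0,0,0],0.5]])

```text
clock: 8.75
eef_pos: [0.6245, 0.3083, 0.0261]
tcp_rot: [-3.113, 0.415, -0.002]
ft_force: [-1.8, -1.6, 5.0]
gripper_width: 0.151
grasp_force: 30.0
```

Contact (+5 N). Releasing, then rising.

>>> carry_out(targets=[[[0,0,0],[0,0,0],2],[[0,0,0],[0,0,0],3],[[0,0,0],[0,0,0],4],[[0,0,0],[0,0,0],4],[[0,0,-1],[0,0,0],4],[[0,0,-3],[0,0,0],5],[[0,0,-6],[0,0,0],6],[[0,0,-10],[0,0,0],7],[[0,0,-14],[0,0,0],7],[[0,0,-17],[0,0,0],7],[[0,0,-17],[0,0,0],7],[[0,0,-17],[0,0,0],7]])

```text
clock: 9.75
eef_pos: [0.6256, 0.3085, 0.1991]
tcp_rot: [-3.11, 0.415, -0.01]
ft_force: [0.3, 0.1, -0.7]
gripper_width: 0.751
grasp_force: 0.0
```

```bash
python3 - <<'E'
from fit import *
c=wsnap('w7')
for n,xy,z in [('jig_plate',(.6244,.3082),.012),('plate_pad',(.6244,.3082),.004)]:
    p,a,f,ar=fit(c,n,*proj(c,[[*xy,z]])[0],z); print(n,p.round(4),round(a,2),round(f,3),ar)
t=np.load('pics/top0.npy',allow_pickle=True).item()
for x,y,yaw,tag in [(.449,.183,-12.7,'disc')]: goal(x,y,.15,yaw,tag)
E
```

```text
jig_plate [0.6253 0.3085] 164.85 0.02 5088
plate_pad [0.6243 0.3083] 164.63 0.01 1652
disc shift cm [-13.65  16.68   4.58] turn [-0.0022 -0.0019 -0.0436] | clock 9.8 yaw now -15.2 pos [0.6243 0.3081 0.1964] w 0.747
```

The plate is on the pad within about 1 mm and 0.3°. Next is the disc.

>>> carry_out(targets=[[[-3,4,1],[0,0,-0.044],7],[[-6,7.5,2],[0,0,-0.044],7],[[-9,11,3],[0,0,-0.044],7],[[-12,14.5,4],[0,0,-0.044],7],[[-13.6,16.7,4.6],[0,0,-0.044],7],[[-13.6,16.7,4.6],[0,0,-0.044],7],[[-13.6,16.7,4.6],[0,0,-0.044],7],[[-13.6,16.7,4.6],[0,0,-0.044],7]])

```text
clock: 10.47
eef_pos: [0.4485, 0.1823, 0.1482]
tcp_rot: [-3.121, 0.348, 0.002]
ft_force: [0.6, 0.6, 0.2]
gripper_width: 0.755
grasp_force: 0.0
```

```bash
python3 - <<'E'
from fit import *
goal(.449,.183,.08,-12.7)
c=wsnap('w8'); px=proj(c,[[.449,.183,.015]])[0]; print(px)
p,a,f,ar=fit(c,'disc',*px); print(p.round(4),round(f,3),ar)
goal(*p,.08,-12.7)
cv2.imwrite('pics/w8b.png',cv2.resize(c['img'][...,::-1],(800,600)))
E
```

```text
shift cm [ 0.04 -0.07  6.82] turn [-0.0008  0.0011 -0.0005] | clock 10.47 yaw now -12.73 pos [0.4485 0.1823 0.1482] w 0.755
[254.447301  186.6369402]
[0.4493 0.183 ] 0.028 1986
 shift cm [-0.06  0.    6.87] turn [-0.0015 -0.0005 -0.0001] | clock 10.52 yaw now -12.71 pos [0.4499 0.1828 0.1487] w 0.753
```

View pics/w8b.png

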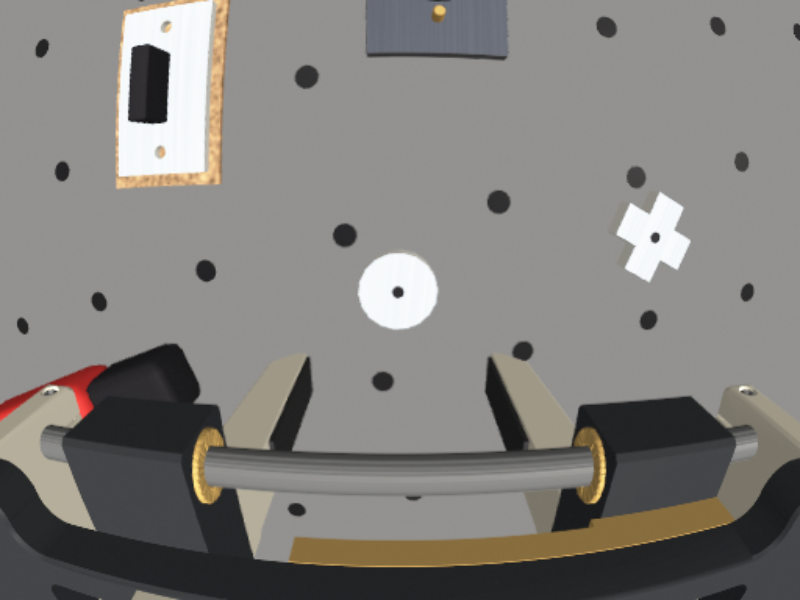

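The disc's dot is at (398,292), which fits to (0.449,0.183). The cross is also in view at (655,238), and the grinder's tail is clear on the left. Descending.

>>> carry_out(targets=[[[0,0,3],[0,0,0],7],[[0,0,6],[0,0,0],7],[[0,0,9],[0,0,0],7],[[0,0,11],[0,0,0],7],[[0,0,12.5],[0,0,0],7],[[0,0,13],[0,0,0],7],[[0,0,13],[0,0,0],7],[[0,0,13],[0,0,0],7]])

```text
clock: 11.18
eef_pos: [0.4504, 0.1832, 0.0192]
tcp_rot: [-3.121, 0.346, -0.002]
ft_force: [-0.1, -0.6, 0.1]
gripper_width: 0.757
grasp_force: 0.0
```

```bash
python3 - <<'E'
from h import *
goal(.4493,.183,.011,-12.7);print(monitor.sense()['ft_force'])
E
```

```text
shift cm [-0.11  0.05  0.82] turn [-0.0015 -0.0009  0.0009] | clock 11.18 yaw now -12.65 pos [0.4504 0.1832 0.0192] w 0.757
[-0.07019827 -0.58148078  0.071091  ]
```

>>> carry_out(targets=[[[-0.1,0.03,0.4],[-0.001,0,0],7],[[-0.1,0.03,0.8],[-0.001,0,0],7],[[-0.1,0.03,0.8],[-0.001,0,0],6.5],[[-0.1,0.03,0.8],[-0.001,0,0],6],[[-0.1,0.03,0.8],[-0.001,0,0],5.5],[[-0.1,0.03,0.8],[-0.001,0,0],5],[[-0.1,0.03,0.8],[-0.001,0,0],4.5],[[-0.1,0.03,0.8],[-0.001,0,0],4.5],[[-0.1,0.03,0.8],[-0.001,0,0],4.5],[[-0.1,0.03,0.8],[-0.001,0,0],4.5]])

```text
clock: 12.02
eef_pos: [0.4485, 0.1827, 0.0114]
tcp_rot: [-3.122, 0.347, -0.002]
ft_force: [-0.1, -0.5, 3.8]
gripper_width: 0.554
grasp_force: 30.0
```

```bash
python3 - <<'E'
from h import *
goal(.4493,.183,.011,-12.7);print(monitor.sense()['ft_force'])
E
```

```text
shift cm [ 0.07 -0.05  0.04] turn [-0.0005 -0.0011  0.0004] | clock 12.02 yaw now -12.67 pos [0.4485 0.1827 0.0114] w 0.554
[-0.08789023 -0.5271836   3.804124  ]
```

>>> carry_out(targets=[[[0,0,-0.5],[0,0,0],4.5],[[0,0,-2],[0,0,0],4.5],[[0,0,-4],[0,0,0],4.5],[[0,0,-7],[0,0,0],4.5],[[0,0,-10],[0,0,0],4.5],[[0,0,-12],[0,0,0],4.5],[[0,0,-12],[0,0,0],4.5],[[0,0,-12],[0,0,0],4.5]])

```text
clock: 12.68
eef_pos: [0.4485, 0.1827, 0.1315]
tcp_rot: [-3.122, 0.347, -0.004]
ft_force: [-0.4, 0.1, -3.6]
gripper_width: 0.554
grasp_force: 30.0
```

```bash
python3 - <<'E'
from h import *
goal(.663,.109,.13,-12.7);print(monitor.sense()['ft_force'])
E
```

```text
shift cm [22.54  2.48  0.2 ] turn [-0.0009 -0.0022  0.0005] | clock 12.68 yaw now -12.67 pos [0.4485 0.1827 0.1315] w 0.554
[-0.3681241   0.0974567  -3.59707533]
```

>>> carry_out(targets=[[[2.5,0.3,0],[0,0,0],4.5],[[6,0.7,0],[0,0,0],4.5],[[10,1.2,0],[0,0,0],4.5],[[14,1.7,0],[0,0,0],4.5],[[17.5,2.1,0],[0,0,0],4.5],[[20.5,2.4,0],[0,0,0],4.5],[[22.5,2.5,0],[-0.001,-0.002,0],4.5],[[22.5,2.5,0],[-0.001,-0.002,0],4.5],[[22.5,2.5,0],[-0.001,-0.002,0],4.5],[[22.5,2.5,0],[-0.001,-0.002,0],4.5]])

```text
clock: 13.52
eef_pos: [0.6602, 0.1091, 0.1285]
tcp_rot: [3.121, -0.347, -0.011]
ft_force: [0.3, 0.5, -2.3]
gripper_width: 0.551
grasp_force: 30.0
```

```bash
python3 - <<'E'
from fit import *
goal(.663,.109,.06,-12.7)
c=wsnap('w9'); px=proj(c,[[.663+.045*.9755,.109-.045*.22,.026],[.663-.045*.9755,.109+.045*.22,.026],[.663,.109,.012]]);print((px*800/512).round(1))
s=monitor.sense(); print(s['eef_pos'].round(4))
p,a,f,ar=fit(c,'disc',*proj(c,[s['eef_pos']+[0,0,.004]])[0],s['eef_pos'][2]+.004); print('disc in grip',p.round(4),f,ar)
cv2.imwrite('pics/w9b.png',cv2.resize(c['img'][...,::-1],(800,600)))
E
```

```text
shift cm [ 0.32 -0.07  6.84] turn [0.0016 0.0067 0.0004] | clock 13.52 yaw now -12.68 pos [0.6602 0.1091 0.1285] w 0.551
[[397.4 224.3]
 [397.5 370.5]
 [397.4 294.2]]
[0.6602 0.1094 0.1292]
disc in grip [0.6618 0.1086] 0.05328317731618881 5522
```

View pics/w9b.png

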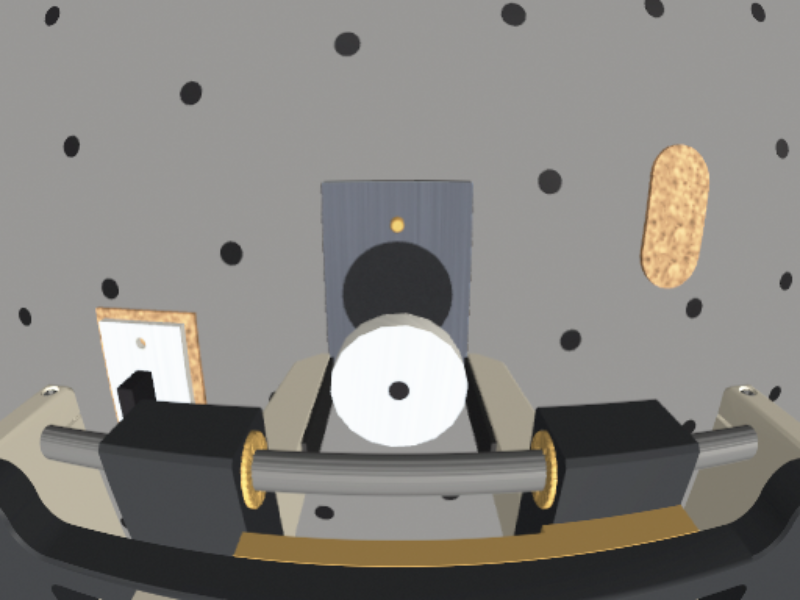

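The far dowel at (397,225) is where predicted, and the disc's dot at (399,390) puts the disc about 1 mm forward in the grip.

>>> carry_out(targets=[[[0.1,0,1.5],[0.001,0.005,0],4.5],[[0.2,-0.05,3.5],[0.001,0.005,0],4.5],[[0.2,-0.05,5.5],[0.001,0.005,0],4.5],[[0.2,-0.05,7.5],[0.001,0.005,0],4.5],[[0.2,-0.05,8.5],[0.001,0.005,0],4.5],[[0.2,-0.05,9],[0.001,0.005,0],4.5],[[0.2,-0.05,9],[0.001,0.005,0],4.5],[[0.2,-0.05,9],[0.001,0.005,0],4.5],[[0.2,-0.05,9],[0.001,0.005,0],4.5]])

```text
clock: 14.32
eef_pos: [0.6651, 0.109, 0.0427]
tcp_rot: [-3.122, 0.346, -0.009]
ft_force: [0.5, -0.4, -2.4]
gripper_width: 0.551
grasp_force: 30.0
```

```bash
python3 - <<'E'
from fit import *
s=monitor.sense();c=wsnap('w10'); 
p,a,f,ar=fit(c,'disc',*proj(c,[s['eef_pos']+[0,0,.004]])[0],s['eef_pos'][2]+.004); print('disc',p.round(4),f,ar)
goal(.6618,.1093,.0234,-12.7)
q=c['img'][...,::-1]
cv2.imwrite('pics/w10b.png',cv2.resize(q[90:330,100:420],(800,600)))
E
```

```text
disc [0.6665 0.1087] 0.053763438016176224 5527
 shift cm [-0.34  0.04  1.93] turn [-0.0009 -0.0061  0.0005] | clock 14.37 yaw now -12.67 pos [0.6651 0.109  0.0428] w 0.551
```

View pics/w10b.png

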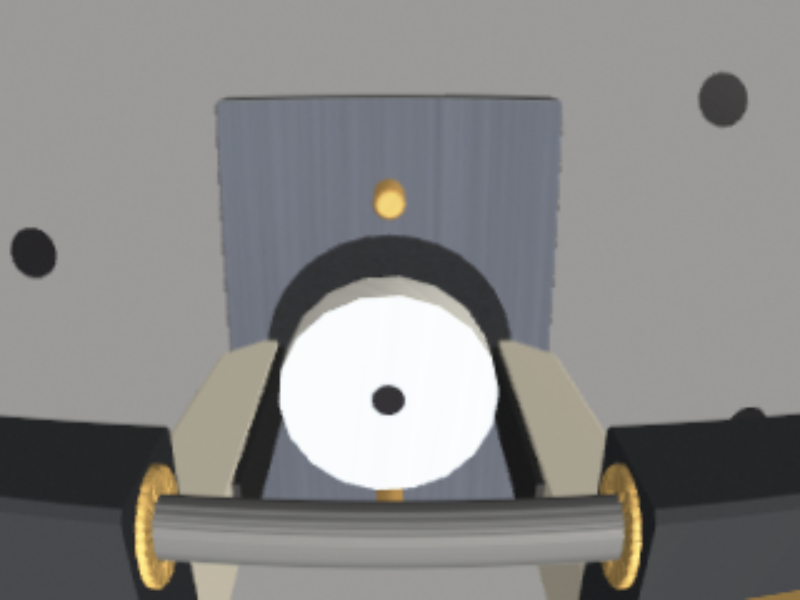

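The disc hangs over the mark, about 3 mm too far forward. I'll correct that, settle and re-read.

>>> carry_out(targets=[[[-0.2,0.02,0.3],[0,-0.003,0],4.5],[[-0.3,0.03,0.6],[0,-0.003,0],4.5],[[-0.3,0.03,0.9],[0,-0.003,0],4.5],[[-0.3,0.03,1.2],[0,-0.003,0],4.5],[[-0.3,0.03,1.4],[0,-0.003,0],4.5],[[-0.3,0.03,1.4],[0,-0.003,0],4.5],[[-0.3,0.03,1.4],[0,-0.003,0],4.5],[[-0.3,0.03,1.4],[0,-0.003,0],4.5]])

```text
clock: 15.03
eef_pos: [0.6613, 0.1092, 0.0272]
tcp_rot: [-3.122, 0.347, -0.001]
ft_force: [0.4, 0.3, -3.3]
gripper_width: 0.548
grasp_force: 30.0
```

```bash
python3 - <<'E'
from fit import *
s=monitor.sense();c=wsnap('w11'); 
p,a,f,ar=fit(c,'disc',*proj(c,[s['eef_pos']+[0,0,.004]])[0],s['eef_pos'][2]+.004); print('disc',p.round(4),f,ar)
goal(.6618,.1093,.0234,-12.7)
E
```

```text
disc [0.6627 0.1088] 0.05511127784848213 5532
 shift cm [ 0.04 -0.02  0.39] turn [-0.0003 -0.0007  0.0004] | clock 15.08 yaw now -12.67 pos [0.6614 0.1092 0.0273] w 0.552
```

The disc is at (0.6627,0.1088) against a target of (0.663,0.109). Lowering.

>>> carry_out(targets=[[[0,-0.02,0.1],[0,0,0],4.5],[[0,-0.02,0.2],[0,0,0],4.5],[[0,-0.02,0.28],[0,0,0],4.5],[[0,-0.02,0.34],[0,0,0],4.5],[[0,-0.02,0.38],[0,0,0],4.5],[[0,-0.02,0.4],[0,0,0],4.5],[[0,-0.02,0.42],[0,0,0],4.5],[[0,-0.02,0.42],[0,0,0],4.5]])

```text
clock: 15.75
eef_pos: [0.6612, 0.1095, 0.0235]
tcp_rot: [-3.122, 0.347, -0.001]
ft_force: [-2.2, -0.7, 3.0]
gripper_width: 0.549
grasp_force: 30.0
```

>>> carry_out(targets=[[[0,0,0],[0,0,0],5.5],[[0,0,0],[0,0,0],6],[[0,0,0],[0,0,0],7],[[0,0,0],[0,0,0],7],[[0,0,-1],[0,0,0],7],[[0,0,-3],[0,0,0],7],[[0,0,-6],[0,0,0],7],[[0,0,-10],[0,0,0],7],[[0,0,-13],[0,0,0],7],[[0,0,-15],[0,0,0],7],[[0,0,-15],[0,0,0],7],[[0,0,-15],[0,0,0],7]])

```text
clock: 16.75
eef_pos: [0.6621, 0.1095, 0.1751]
tcp_rot: [-3.122, 0.347, -0.007]
ft_force: [-0.2, -0.7, 0.2]
gripper_width: 0.75
grasp_force: 0.0
```

```bash
python3 - <<'E'
from fit import *
c=wsnap('w12')
p,a,f,ar=fit(c,'disc',*proj(c,[[.663,.109,.027]])[0],.027); print('disc',p.round(4),round(f,3),ar)
p,a,f,ar=fit(c,'link_pad',*proj(c,[[.673,-.09,.004]])[0]); print('link_pad',p.round(4),a.round(2),round(f,3),ar)
goal(.444,-.2155,.15,41.8+0,'link')
cv2.imwrite('pics/w12b.png',cv2.resize(c['img'][...,::-1],(640,480)))
E
```

```text
disc [0.6622 0.1094] 0.023 1757
link_pad [ 0.6732 -0.0902] 163.7 0.026 2549
link shift cm [-14.04  36.46   2.29] turn [ 1.000e-04 -9.000e-04 -9.507e-01] | clock 16.8 yaw now -12.67 pos [0.661  0.1094 0.1731] w 0.751
```

View pics/w12b.png

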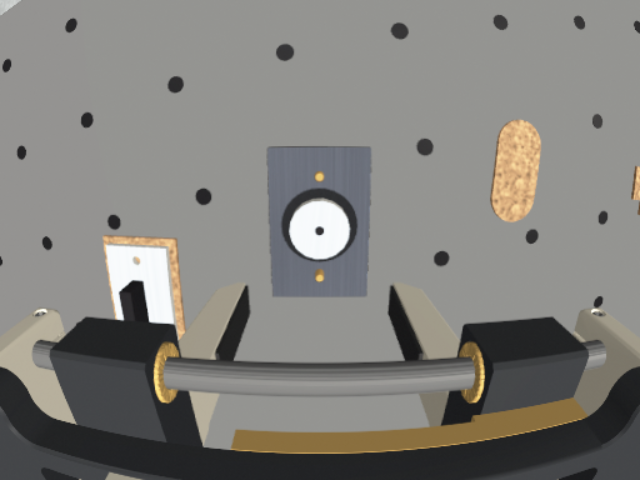

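The disc at (320,230) is centred between the dowels on the mark. Next is the cross.

```bash
python3 - <<'E'
from h import *
goal(.449,-.0015,.15,-35.5,'cross')
E
```

```text
cross shift cm [-18.25  15.48   2.29] turn [-0.0005 -0.0007  0.3984] | clock 16.8 yaw now -12.67 pos [0.661  0.1094 0.1731] w 0.751
```

>>> carry_out(targets=[[[-3,2.5,0],[0,0,0.06],7.5],[[-6,5,0.5],[0,0,0.16],7.5],[[-9,7.7,1],[0,0,0.26],7.5],[[-12,10.3,1.5],[0,0,0.34],7.5],[[-15,13,2],[0,0,0.398],7.5],[[-17.5,15,2.2],[0,0,0.398],7.5],[[-18.2,15.5,2.2],[0,0,0.398],7.5],[[-18.2,15.5,2.2],[0,0,0.398],7.5],[[-18.2,15.5,2.2],[0,0,0.398],7.5],[[-18.2,15.5,2.2],[0,0,0.398],7.5]])

```text
clock: 17.63
eef_pos: [0.4509, -0.0017, 0.1507]
tcp_rot: [-2.992, 0.957, -0.002]
ft_force: [-0.8, 0.6, -0.7]
gripper_width: 0.809
grasp_force: 0.0
```

```bash
python3 - <<'E'
from fit import *
c=wsnap('w13')
p,a,f,ar=fit(c,'cross',*proj(c,[[.449,-.0015,.015]])[0]); print('cross',p.round(4),a.round(2),round(f,3),ar)
goal(*p,.011,a-90)
E
```

```text
cross [ 0.45   -0.0027] 54.22 0.108 2337
 shift cm [-0.03  0.16 13.97] turn [-0.0009 -0.0007  0.0059] | clock 17.68 yaw now -35.44 pos [ 0.451  -0.0016  0.1507] w 0.808
```

>>> carry_out(targets=[[[-0.03,0.12,3],[-0.001,-0.001,0.004],7.5],[[-0.03,0.12,6],[-0.001,-0.001,0.004],7.5],[[-0.03,0.12,9],[-0.001,-0.001,0.004],7.5],[[-0.03,0.12,11],[-0.001,-0.001,0.004],7.5],[[-0.03,0.12,12.5],[-0.001,-0.001,0.004],7.5],[[-0.03,0.12,13.2],[-0.001,-0.001,0.004],7.5],[[-0.03,0.12,13.2],[-0.001,-0.001,0.004],7.5],[[-0.03,0.12,13.2],[-0.001,-0.001,0.004],7.5]])

```text
clock: 18.35
eef_pos: [0.4495, -0.0024, 0.0188]
tcp_rot: [2.99, -0.962, -0.002]
ft_force: [-0.1, -0.2, -0.1]
gripper_width: 0.807
grasp_force: 0.0
```

```bash
python3 - <<'E'
from fit import *
goal(.45,-.0025,.011,-35.7)
c=wsnap('w14'); q=c['img'][...,::-1]
cv2.imwrite('pics/w14b.png',cv2.resize(q[130:370,100:420],(640,480)))
E
```

```text
shift cm [ 0.05 -0.02  0.78] turn [0.0006 0.0009 0.0006] | clock 18.35 yaw now -35.67 pos [ 0.4495 -0.0024  0.0188] w 0.807
```

View pics/w14b.png

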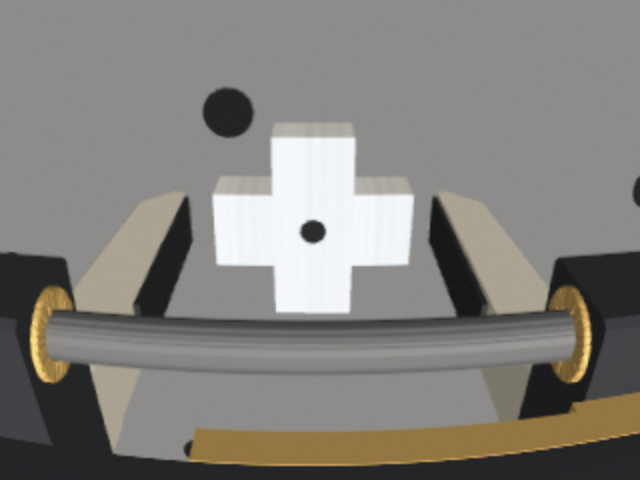

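The cross sits square between the jaws, with its dot at (313,231). Gripping and lifting.

>>> carry_out(targets=[[[0.05,0,0.4],[0,0,0],7.5],[[0.05,0,0.78],[0,0,0],7.5],[[0.05,0,0.78],[0,0,0],7],[[0.05,0,0.78],[0,0,0],6.5],[[0.05,0,0.78],[0,0,0],6],[[0.05,0,0.78],[0,0,0],5.5],[[0.05,0,0.78],[0,0,0],5.3],[[0.05,0,0.78],[0,0,0],5.3],[[0.05,0,0.78],[0,0,0],5.3],[[0.05,0,0.78],[0,0,0],5.3]])

```text
clock: 19.23
eef_pos: [0.4493, -0.003, 0.0113]
tcp_rot: [2.99, -0.963, -0.001]
ft_force: [-1.5, 0.1, 4.3]
gripper_width: 0.644
grasp_force: 30.0
```

>>> carry_out(targets=[[[0,0,-0.5],[0,0,0],5.3],[[0,0,-2],[0,0,0],5.3],[[0,0,-4],[0,0,0],5.3],[[0,0,-7],[0,0,0],5.3],[[0,0,-10],[0,0,0],5.3],[[0,0,-12],[0,0,0],5.3],[[0,0,-12],[0,0,0],5.3],[[0,0,-12],[0,0,0],5.3]])

```text
clock: 19.9
eef_pos: [0.4496, -0.0029, 0.1315]
tcp_rot: [2.99, -0.963, 0.002]
ft_force: [0.1, 0.1, -3.4]
gripper_width: 0.643
grasp_force: 30.0
```

```bash
python3 - <<'E'
from h import *
s=monitor.sense(); c=wsnap('w15'); z=s['eef_pos'][2]+.004
# dot: dark blob inside the cross, near predicted
px=proj(c,[[*s['eef_pos'][:2],z]])[0]; g=c['img'].mean(2); u,v=px.round().astype(int)
w=g[v-10:v+11,u-8:u+9]<110; yy,xx=np.nonzero(w); P=ray(c,u-8+xx.mean(),v-10+yy.mean(),z); print(px,len(xx),'dot',P.round(4),'off tool mm',(Ro.from_rotvec(s['tcp_rot']).inv().apply(P-s['eef_pos'])*1000).round(2))
goal(.6255,-.3025,.13,-13.4); print(s['ft_force'],s['grasp_force'])
E
```

```text
[256.04549079 250.50322636] 120 dot [ 0.4495 -0.002   0.1355] off tool mm [-0.67 -0.74 -4.  ]
 shift cm [ 3.187e+01  1.401e+01 -1.000e-02] turn [ 0.0006  0.0018 -0.3893] | clock 19.95 yaw now -35.71 pos [ 0.4485 -0.0027  0.1302] w 0.643
[ 0.05631599  0.07811382 -3.42451731] 29.999153316020966
```

>>> carry_out(targets=[[[2.5,1.1,0],[0,0,-0.04],5.3],[[6,2.6,0],[0,0,-0.1],5.3],[[10,4.4,0],[0,0,-0.17],5.3],[[14,6.2,0],[0,0,-0.24],5.3],[[18,7.9,0],[0,0,-0.31],5.3],[[22,9.7,0],[0,0,-0.37],5.3],[[26,11.4,0],[0,0,-0.389],5.3],[[29,12.7,0],[0,0,-0.389],5.3],[[31,13.6,0],[0,0,-0.389],5.3],[[31.9,14,0],[0,0,-0.389],5.3],[[31.9,14,0],[0,0,-0.389],5.3],[[31.9,14,0],[0,0,-0.389],5.3]])

```text
clock: 20.95
eef_pos: [0.6251, -0.3015, 0.1282]
tcp_rot: [-3.117, 0.367, 0.008]
ft_force: [-0.4, -0.2, -2.3]
gripper_width: 0.645
grasp_force: 30.0
```

```bash
python3 - <<'E'
from fit import *
goal(.6255,-.3025,.13,-13.4)
c=wsnap('w16'); q=c['img'][...,::-1].copy()
a=np.radians(-13.4); R=np.array([[np.cos(a),-np.sin(a)],[np.sin(a),np.cos(a)]])
P=plus(76,40)/1000@R.T+[.6255,-.3025]; px=proj(c,np.c_[P,np.full(12,.004)]); 
q=cv2.resize(q,(1024,768),interpolation=cv2.INTER_CUBIC)
for p in px: cv2.circle(q,tuple(int(v*2) for v in p),3,(255,0,255),1)
print((px*2-[200,100]).round(1)); cv2.imwrite('pics/w16b.png',q[100:600,200:840])
E
```

```text
shift cm [ 0.06  0.09 -0.18] turn [-0.0021  0.0055 -0.0007] | clock 20.95 yaw now -13.44 pos [ 0.6251 -0.3015  0.1282] w 0.645
[[354.3 200.3]
 [270.7 200.4]
 [271.3 237. ]
 [234.5 237.3]
 [237.4 314.6]
 [272.8 314.7]
 [273.6 347.6]
 [351.4 347.5]
 [352.2 314.7]
 [387.6 314.5]
 [390.5 237.2]
 [353.8 237. ]]
```

View pics/w16b.png

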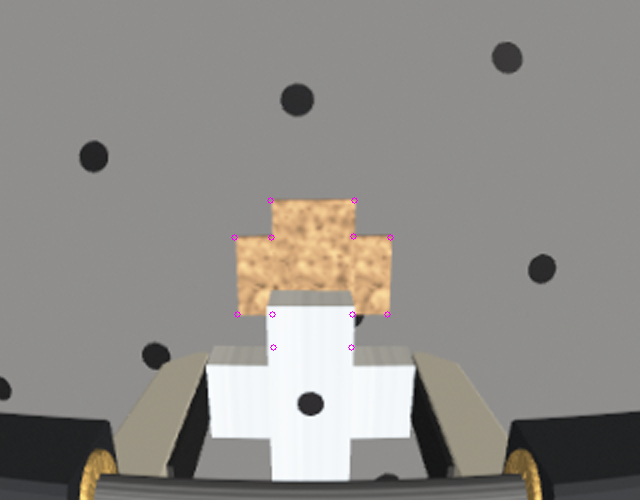

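The pad outline agrees, with a shift of about 0.8 mm to the right (edges at 237 and 392, predicted 234.5 and 390.5). Descending with that correction.

```bash
python3 - <<'E'
from h import *
goal(.6257,-.3037,.023,-13.4)
E
```

```text
shift cm [ 0.17  0.29 10.6 ] turn [-0.0019  0.0048  0.0002] | clock 21.0 yaw now -13.39 pos [ 0.6252 -0.3008  0.129 ] w 0.641
```

>>> carry_out(targets=[[[0.1,0.1,2],[0,0,0],5.3],[[0.1,0.17,4.5],[0,0,0],5.3],[[0.1,0.17,7],[0,0,0],5.3],[[0.1,0.17,9],[0,0,0],5.3],[[0.1,0.17,10],[0,0,0],5.3],[[0.1,0.17,10.5],[0,0,0],5.3],[[0.1,0.17,10.5],[0,0,0],5.3],[[0.1,0.17,10.5],[0,0,0],5.3],[[0.1,0.17,10.5],[0,0,0],5.3]])

```text
clock: 21.75
eef_pos: [0.6281, -0.305, 0.0278]
tcp_rot: [3.119, -0.366, 0.003]
ft_force: [0.3, 0.2, -2.9]
gripper_width: 0.642
grasp_force: 30.0
```

```bash
python3 - <<'E'
from h import *
goal(.6257,-.3037,.0153,-13.4)
E
```

```text
shift cm [-0.26 -0.08  1.25] turn [ 0.0013 -0.002   0.    ] | clock 21.75 yaw now -13.4 pos [ 0.6281 -0.305   0.0278] w 0.642
```

>>> carry_out(targets=[[[-0.15,-0.05,0.3],[0,0,0],5.3],[[-0.22,-0.07,0.6],[0,0,0],5.3],[[-0.22,-0.07,0.8],[0,0,0],5.3],[[-0.22,-0.07,0.8],[0,0,0],5.3],[[-0.22,-0.07,0.8],[0,0,0],5.3],[[-0.22,-0.07,0.8],[0,0,0],5.3]])

```text
clock: 22.25
eef_pos: [0.6251, -0.3036, 0.0179]
tcp_rot: [3.12, -0.367, -0.001]
ft_force: [-0.6, 0.3, -3.0]
gripper_width: 0.641
grasp_force: 30.0
```

```bash
python3 - <<'E'
from h import *
goal(.6257,-.3037,.0153,-13.4)
E
```

```text
shift cm [ 0.06 -0.    0.26] turn [ 0.0003  0.0008 -0.0005] | clock 22.25 yaw now -13.43 pos [ 0.6251 -0.3036  0.0179] w 0.641
```

>>> carry_out(targets=[[[0.03,0,0.08],[0,0,0],5.3],[[0.05,0,0.16],[0,0,0],5.3],[[0.05,0,0.22],[0,0,0],5.3],[[0.05,0,0.26],[0,0,0],5.3],[[0.05,0,0.3],[0,0,0],5.3],[[0.05,0,0.3],[0,0,0],5.3],[[0.05,0,0.3],[0,0,0],5.3]])

```text
clock: 22.83
eef_pos: [0.6256, -0.3036, 0.0153]
tcp_rot: [3.12, -0.367, -0.001]
ft_force: [-2.1, 1.2, 0.6]
gripper_width: 0.641
grasp_force: 30.0
```

>>> carry_out(targets=[[[0,0,0.03],[0,0,0],5.3],[[0,0,0.03],[0,0,0],6.5],[[0,0,0.03],[0,0,0],7.5],[[0,0,0.03],[0,0,0],7.5],[[0,0,-1],[0,0,0],7.5],[[0,0,-3],[0,0,0],7.5],[[0,0,-6],[0,0,0],7],[[0,0,-10],[0,0,0],6],[[0,0,-13],[0,0,0],6],[[0,0,-15],[0,0,0],6],[[0,0,-15],[0,0,0],6],[[0,0,-15],[0,0,0],6]])

```text
clock: 23.83
eef_pos: [0.6265, -0.3041, 0.1671]
tcp_rot: [3.118, -0.367, 0.004]
ft_force: [-0.1, 0.1, -1.0]
gripper_width: 0.647
grasp_force: 0.0
```

```bash
python3 - <<'E'
from fit import *
c=wsnap('w17')
for n,z in [('cross',.019),('cross_pad',.004)]:
    p,a,f,ar=fit(c,n,*proj(c,[[.6255,-.303,z]])[0],z); print(n,p.round(4),a.round(2),round(f,3),ar)
goal(.444,-.2155,.15,41.8,'link')
E
```

```text
cross [ 0.6258 -0.3033] 76.86 0.065 2055
cross_pad [ 0.6264 -0.3027] 77.46 1.795 1266
link shift cm [-19.7   -4.35   1.51] turn [ 0.000e+00  7.000e-04 -9.637e-01] | clock 23.88 yaw now -13.42 pos [ 0.6255 -0.3035  0.165 ] w 0.646
```

The cross is within 1 mm. Next is the link.

>>> carry_out(targets=[[[-3,-0.7,0],[0,0,-0.1],6],[[-6,-1.3,0.5],[0,0,-0.22],6],[[-9,-2,1],[0,0,-0.34],6],[[-12,-2.7,1.3],[0,0,-0.46],6],[[-15,-3.4,1.5],[0,0,-0.58],6],[[-18,-4,1.5],[0,0,-0.7],6],[[-19.7,-4.3,1.5],[0,0,-0.82],6],[[-19.7,-4.3,1.5],[0,0,-0.93],6],[[-19.7,-4.3,1.5],[0,0,-0.963],6],[[-19.7,-4.3,1.5],[0,0,-0.963],6],[[-19.7,-4.3,1.5],[0,0,-0.963],6],[[-19.7,-4.3,1.5],[0,0,-0.963],6]])

```text
clock: 24.88
eef_pos: [0.4436, -0.2158, 0.1491]
tcp_rot: [-2.934, -1.117, 0.003]
ft_force: [-0.2, 0.1, 0.0]
gripper_width: 0.644
grasp_force: 0.0
```

```bash
python3 - <<'E'
from fit import *
c=wsnap('w18')
p,a,f,ar=fit(c,'link',*proj(c,[[.444,-.2155,.015]])[0]); print('link',p.round(4),a.round(2),round(f,3),ar)
goal(*p,.011,a)
E
```

```text
link [ 0.4443 -0.2153] 42.22 0.047 2420
 shift cm [ 0.09  0.03 13.83] turn [-0.0021  0.0009 -0.0092] | clock 24.93 yaw now 41.7 pos [ 0.4438 -0.2158  0.1493] w 0.647
```

>>> carry_out(targets=[[[0.05,0.03,3],[0,0,-0.009],6],[[0.05,0.03,6],[0,0,-0.009],6],[[0.05,0.03,9],[0,0,-0.009],6],[[0.05,0.03,11],[0,0,-0.009],6],[[0.05,0.03,12.5],[0,0,-0.009],6],[[0.05,0.03,13.1],[0,0,-0.009],6],[[0.05,0.03,13.1],[0,0,-0.009],6],[[0.05,0.03,13.1],[0,0,-0.009],6]])

```text
clock: 25.6
eef_pos: [0.4447, -0.2161, 0.0192]
tcp_rot: [-2.93, -1.132, 0.001]
ft_force: [0.6, 0.2, -0.0]
gripper_width: 0.647
grasp_force: 0.0
```

```bash
python3 - <<'E'
from fit import *
goal(.4443,-.2153,.011,42.1)
E
```

```text
shift cm [ 0.02 -0.09  0.82] turn [-0.0007  0.0007  0.0027] | clock 25.6 yaw now 42.26 pos [ 0.4447 -0.2161  0.0192] w 0.647
```

>>> carry_out(targets=[[[0,-0.07,0.4],[0,0,0.002],6],[[0,-0.07,0.8],[0,0,0.002],6],[[0,-0.07,0.8],[0,0,0.002],5],[[0,-0.07,0.8],[0,0,0.002],4.2],[[0,-0.07,0.8],[0,0,0.002],3.7],[[0,-0.07,0.8],[0,0,0.002],3.2],[[0,-0.07,0.8],[0,0,0.002],2.7],[[0,-0.07,0.8],[0,0,0.002],2.7],[[0,-0.07,0.8],[0,0,0.002],2.7],[[0,-0.07,0.8],[0,0,0.002],2.7],[[0,-0.07,0.8],[0,0,0.002],2.7]])

```text
clock: 26.52
eef_pos: [0.4439, -0.2153, 0.0113]
tcp_rot: [-2.931, -1.13, 0.001]
ft_force: [-1.6, 1.8, 5.2]
gripper_width: 0.365
grasp_force: 30.0
```

>>> carry_out(targets=[[[0,0,-0.5],[0,0,0],2.7],[[0,0,-2],[0,0,0],2.7],[[0,0,-4],[0,0,0],2.7],[[0,0,-7],[0,0,0],2.7],[[0,0,-10],[0,0,0],2.7],[[0,0,-12],[0,0,0],2.7],[[0,0,-12],[0,0,0],2.7],[[0,0,-12],[0,0,0],2.7]])

```text
clock: 27.18
eef_pos: [0.4445, -0.2158, 0.1313]
tcp_rot: [2.93, 1.129, 0.0]
ft_force: [-0.6, 0.0, -3.7]
gripper_width: 0.361
grasp_force: 30.0
```

```bash
python3 - <<'E'
from fit import *
s=monitor.sense(); c=wsnap('w19'); z=s['eef_pos'][2]+.004
p,a,f,ar=fit(c,'link',*proj(c,[[*s['eef_pos'][:2],z]])[0],z); print('link',p.round(4),a.round(2),round(f,3),ar,'off tool mm',(Ro.from_rotvec(s['tcp_rot']).inv().apply([*p,z]-s['eef_pos'])*1000).round(2))
goal(.6733,-.0903,.13,-16.1); print(s['ft_force'])
E
```

```text
link [ 0.4454 -0.2161] 41.75 0.14 5810 off tool mm [ 0.46  0.82 -4.  ]
 shift cm [25.4   6.18 -0.03] turn [-1.0000e-03  1.7000e-03  1.0168e+00] | clock 27.23 yaw now 42.16 pos [ 0.4435 -0.215   0.13  ] w 0.364
[-0.56806137  0.04431682 -3.73655304]
```

>>> carry_out(targets=[[[2,0.5,0],[0,0,0.05],2.7],[[5,1.2,0],[0,0,0.15],2.7],[[8,2,0],[0,0,0.26],2.7],[[11,2.7,0],[0,0,0.37],2.7],[[14,3.4,0],[0,0,0.48],2.7],[[17,4.1,0],[0,0,0.59],2.7],[[20,4.9,0],[0,0,0.7],2.7],[[22.5,5.5,0],[0,0,0.81],2.7],[[24.5,6,0],[0,0,0.92],2.7],[[25.3,6.2,0],[0,0,0.99],2.7],[[25.3,6.2,0],[0,0,1.017],2.7],[[25.3,6.2,0],[0,0,1.017],2.7]])

```text
clock: 28.23
eef_pos: [0.6721, -0.0905, 0.1267]
tcp_rot: [-3.11, 0.44, 0.011]
ft_force: [-0.0, -0.4, -3.2]
gripper_width: 0.361
grasp_force: 30.0
```

>>> carry_out(targets=[[[0,0,0],[0,0,0],2.7],[[0,0,0],[0,0,0],2.7],[[0,0,0],[0,0,0],2.7]])

```text
clock: 28.48
eef_pos: [0.6725, -0.0918, 0.1299]
tcp_rot: [-3.111, 0.44, 0.004]
ft_force: [0.3, 0.5, -3.4]
gripper_width: 0.361
grasp_force: 30.0
```

```bash
python3 - <<'E'
from fit import *
goal(.6733,-.0903,.023,-16.1)
c=wsnap('w20'); q=c['img'][...,::-1].copy()
a=np.radians(-16.1); R=np.array([[np.cos(a),-np.sin(a)],[np.sin(a),np.cos(a)]])
P=stad(102,50)/1000@R.T+[.6733,-.0903]; px=proj(c,np.c_[P,np.full(len(P),.004)]); 
q=cv2.resize(q,(1024,768),interpolation=cv2.INTER_CUBIC)
for p in px[::3]: cv2.circle(q,tuple(int(v*2) for v in p),2,(255,0,255),1)
cv2.imwrite('pics/w20b.png',q[100:600,200:840])
E
```

```text
shift cm [ 0.06 -0.17 10.69] turn [ 0.0003  0.0025 -0.0001] | clock 28.48 yaw now -16.11 pos [ 0.6725 -0.0918  0.1299] w 0.361
```

View pics/w20b.png

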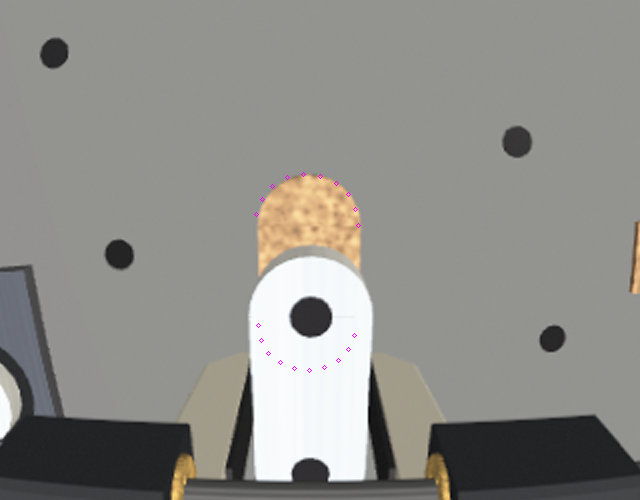

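The pad outline fits to about 0.7 mm (its edges at 258 and 361 lie slightly right of the prediction), and the link is parallel to it. Descending.

>>> carry_out(targets=[[[0,-0.05,2],[0,0,0],2.7],[[0,-0.1,4.5],[0,0,0],2.7],[[0,-0.1,7],[0,0,0],2.7],[[0,-0.1,9],[0,0,0],2.7],[[0,-0.1,10],[0,0,0],2.7],[[0,-0.1,10.6],[0,0,0],2.7],[[0,-0.1,10.6],[0,0,0],2.7],[[0,-0.1,10.6],[0,0,0],2.7],[[0,-0.1,10.6],[0,0,0],2.7],[[0,-0.1,10.6],[0,0,0],2.7]])

```text
clock: 29.37
eef_pos: [0.6746, -0.0909, 0.0266]
tcp_rot: [3.11, -0.44, 0.003]
ft_force: [0.1, 0.0, -3.3]
gripper_width: 0.364
grasp_force: 30.0
```

```bash
python3 - <<'E'
from fit import *
goal(.6732,-.0908,.0153,-16.1)
E
```

```text
shift cm [-0.14  0.02  1.13] turn [ 0.0004 -0.0021 -0.0002] | clock 29.37 yaw now -16.11 pos [ 0.6746 -0.0909  0.0266] w 0.364
```

>>> carry_out(targets=[[[-0.1,0.02,0.3],[0,0,0],2.7],[[-0.12,0.02,0.5],[0,0,0],2.7],[[-0.12,0.02,0.7],[0,0,0],2.7],[[-0.12,0.02,0.7],[0,0,0],2.7],[[-0.12,0.02,0.7],[0,0,0],2.7],[[-0.12,0.02,0.7],[0,0,0],2.7]])

```text
clock: 29.87
eef_pos: [0.6723, -0.0905, 0.0178]
tcp_rot: [3.11, -0.44, -0.001]
ft_force: [0.4, -0.4, -3.6]
gripper_width: 0.361
grasp_force: 30.0
```

```bash
python3 - <<'E'
from fit import *
goal(.6732,-.0908,.0153,-16.1)
E
```

```text
shift cm [0.1  0.01 0.25] turn [ 0.0003  0.0009 -0.0002] | clock 29.87 yaw now -16.11 pos [ 0.6723 -0.0905  0.0178] w 0.361
```

>>> carry_out(targets=[[[0.05,0,0.08],[0,0,0],2.7],[[0.07,0,0.16],[0,0,0],2.7],[[0.07,0,0.21],[0,0,0],2.7],[[0.07,0,0.25],[0,0,0],2.7],[[0.07,0,0.28],[0,0,0],2.7],[[0.07,0,0.31],[0,0,0],2.7],[[0.07,0,0.31],[0,0,0],2.7],[[0.07,0,0.31],[0,0,0],2.7]])

```text
clock: 30.53
eef_pos: [0.6729, -0.0907, 0.0153]
tcp_rot: [3.11, -0.44, -0.001]
ft_force: [-3.0, 0.1, 3.0]
gripper_width: 0.361
grasp_force: 30.0
```

Contact. Releasing, rising, and moving clear of the top view.

>>> carry_out(targets=[[[0,0,0],[0,0,0],4],[[0,0,0],[0,0,0],5],[[0,0,0],[0,0,0],5.5],[[0,0,0],[0,0,0],5.5],[[0,0,-1],[0,0,0],5.5],[[0,0,-3],[0,0,0],5.5],[[0,0,-6],[0,0,0],5.5],[[0,0,-10],[0,0,0],5.5],[[0,0,-14],[0,0,0],5.5],[[0,0,-17],[0,0,0],5.5],[[0,0,-17],[0,0,0],5.5],[[0,0,-17],[0,0,0],5.5]])

```text
clock: 31.53
eef_pos: [0.6745, -0.091, 0.1885]
tcp_rot: [3.109, -0.44, 0.009]
ft_force: [-0.1, -1.0, -0.7]
gripper_width: 0.589
grasp_force: 0.0
```

```bash
python3 - <<'E'
from fit import *
c=wsnap('w21')
p,a,f,ar=fit(c,'link',*proj(c,[[.6732,-.0908,.019]])[0],.019); print('link',p.round(4),a.round(2),round(f,3))
p,a,f,ar=fit(c,'disc',*proj(c,[[.663,.109,.027]])[0],.027); print('disc',p.round(4),round(f,3))
goal(.45,-.1,.25,-16)
E
```

```text
link [ 0.6739 -0.0904] 163.27 0.028
disc [0.6622 0.1082] 0.15
 shift cm [-21.18   7.09  -6.43] turn [ 0.0003 -0.001  -0.0019] | clock 31.58 yaw now -16.11 pos [ 0.6732 -0.0907  0.1858] w 0.59
```

>>> carry_out(targets=[[[-3,1,-1],[0,0,0],5.5],[[-6,2,-2],[0,0,0],5.5],[[-9,3,-3],[0,0,0],5.5],[[-12,4,-4],[0,0,0],5.5],[[-15,5,-5],[0,0,0],5.5],[[-18,6,-6],[0,0,0],5.5],[[-21,7,-6],[0,0,0],5.5],[[-24,7,-6],[0,0,0],5.5],[[-24,7,-6],[0,0,0],5.5],[[-24,7,-6],[0,0,0],5.5]])

```text
clock: 32.42
eef_pos: [0.4214, -0.0906, 0.2439]
tcp_rot: [-3.11, 0.441, 0.005]
ft_force: [1.4, -0.2, 1.1]
gripper_width: 0.595
grasp_force: 0.0
```

```bash
python3 - <<'E'
from h import *
c=snap('top','top1'); cv2.imwrite('pics/top1b.png',cv2.resize(c['img'][...,::-1],(800,600),interpolation=cv2.INTER_CUBIC))
E
```

```text
(no output)
```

View pics/top1b.png

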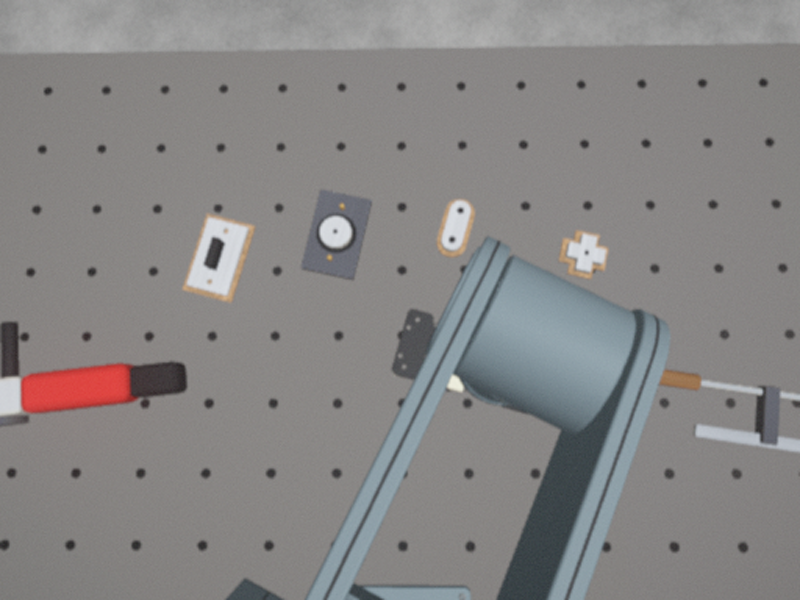

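The top view shows the plate on its pad (218,258), the disc on the fixture (335,232), the link at (456,227) and the cross at (586,253), all seated. The grinder and the clamp are where they were. Handing in.

```bash
python3 -c "
from rig import r; print(r.job_done())"
```

```text
the job is handed in; nothing more can be done
None
```

The job is handed in: the jig plate was lifted off level and laid on its pad, then the disc was laid midway between the dowels, and the link and cross are on their pads, all placed to within about 1 mm; the grinder and clamp were not touched, and it took about 32 s on the robot's clock.

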